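# Set out the returned-bottle size samples by height

### The arm

A 6-joint arm with a two-finger parallel gripper is mounted at the origin on the work surface. World frame = base frame: x ahead of the robot, y to its left, z up, the work surface at z = 0. Lengths are in m, angles in rad, forces in N, time in s.
With the tool pointing down it reaches from about 0.35 to 0.775 m from the base axis. Payload 7.3 kg.
Tool frame: the origin (TCP) lies at the very end of the fingers, on their centre line; the grasp point (between the pads) lies 19 mm behind it (robot.pinch_z is the distance from the TCP to the grasp point, in m); z points along the fingers, y is the line along which they close (so a half turn about z gives the same grasp; the last joint's range is limited). The gripper opens to 92 mm and grips with 3 to 60 N. Pads are 19 mm wide; open, the fingers measure 130 mm over their backs; the gripper's body (75 mm by 190 mm) begins 47 mm behind the grasp point.
Start: joints at [1.199, 0.342, 1.524, -0, 1.275, -0.146], TCP at [0.118, 0.512, 0.227] pointing down, gripper open.
Joint ranges: [-2.53, 2.53], [-0.77, 2.02], [0.04, 2.7], [-1, 4.14], [0.28, 2.66], [-3.11, 3.11]. Speed limits (rad/s): [2.57, 2.57, 3.14, 3.14, 3.14, 3.14].

### API

Orientations are given as [roll, pitch, yaw] about the fixed x, y, z axes, in that order (R = Rz(yaw) Ry(pitch) Rx(roll)).
In Python, from cell import robot gives the robot as it stands.
- The arm moves only by the tool move_arm, never from a script. Its argument "motion" is a list of rows, each a list of 6 numbers: the shift along the tool's x, y, z in units of 0.1 m (1.0 is 0.1 m), then the turn, a rotation vector about the tool's x, y, z in units of pi rad (1.0 is pi rad). In form: [[dx, dy, dz, rx, ry, rz], ...]. A call has 1 to 12 rows; each row is the pose to reach, as a shift and turn from the pose commanded when the call began, along the tool's axes at that moment, turning the shorter way round; what a row does not reach only later rows make up. A row lasts 1/8 s, in which the tool goes at most 62.5 mm and 10.7 degrees, less where a joint would pass 70% of its speed; a pose out of reach is approached as far as the arm can. A call with a number of a shift or a turn outside -1 to 1 is refused whole. A call with a gripper value outside its range is refused whole. "fingers" is the opening, from -1 (shut) to 1 (fully open), set as the call begins (left out, the last holds). The fingers move at their own pace and stop on an object; "newtons" is the grip in N (left out, the last holds). Time passes only in rows, so rows that repeat a pose let the fingers close. It gives the time, the measured TCP pose, the force, the opening and the grip force at its end, in the units of the state.
- robot.observe(): the state, without advancing time (a new reading comes with each control period).
- robot.read_camera(name): name is "scene" or "top" or "wrist"; returns a dict with "image" (400x640x3 uint8, red, green, blue), "range_z" (400x640 float32, m along the optical axis (not along the pixel's ray), 0 where there is no reading), "vfov" (degrees; the focal length in pixels is half the picture's height over the tangent of half this angle, whatever the lens; pixels are square), "cx", "cy" (the principal point, pixels), "extrinsics" (4x4, takes a point from camera to world coordinates); the wrist camera has in their place "hand_eye" (4x4, takes a point from camera to tool coordinates, whose origin is the TCP and whose axes are the flange's). Camera axes: x right, y up, looking along -z (the intrinsics and any distortion apply to the point x, -y, -z); pixel columns grow to the right and rows downward; lengths in m; the calibration is good to about 2 mm. The wrist camera is an equidistant fisheye: a pixel r from the principal point sees the ray r / f radians off the axis. A picture is of the moment at which its call begins: read the wrist's pose just before it.
- robot.hand_in(): hands the job in; it is judged then, once.
The state is a dict: "time": time; "qpos": joint angles; "qvel": joint speeds; "joint_efforts": joint torques, N m; "tool_pos": TCP position; "tool_rot": TCP orientation; "contact_force": force on the tool from outside, world axes, zero at the start; "torque": the same for the moment, N m; "opening": finger opening in m; "grip_force": force on a finger pad.
Only numpy, scipy, OpenCV 4.12 (cv2) and the standard library are available. Lean on these libraries where they do the work, as an engineer would, in place of code of your own. Each camera call takes 0.05 s, during which the arm holds its last target. There are 200 camera calls.

### The job

Stand the four brown glass bottles on the black rubber pads of the wooden strip, one centred on each pad, in order of height: the tallest on the pad next to the silver height gauge, each next one shorter, the shortest on the pad farthest from the gauge. Keep the bottles upright all the way, and leave all four standing still.

Things in the scene. Friction and masses are not known exactly. Their poses are not given: they have to be found in the camera images.
- bottle_185_mid (a point): centre, half-way up, of the tallest and stoutest of four empty brown (amber) glass bottles: 185 mm tall, round body 66 mm in diameter up to 74 mm above its foot, sloping shoulder up to 107 mm, then a straight neck 28 mm in diameter to the top; about 0.26 kg. It stands loose and upright on the table (z axis up its length, yaw has no meaning); its foot is 92.5 mm below this point, its top 92.5 mm above
- bottle_160_mid (a point): centre, half-way up, of the second tallest of four empty brown (amber) glass bottles: 160 mm tall, round body 60 mm in diameter up to 64 mm above its foot, sloping shoulder up to 93 mm, then a straight neck 28 mm in diameter to the top; about 0.20 kg. It stands loose and upright on the table (z axis up its length, yaw has no meaning); its foot is 80 mm below this point, its top 80 mm above
- bottle_135_mid (a point): centre, half-way up, of the third tallest of four empty brown (amber) glass bottles: 135 mm tall, round body 54 mm in diameter up to 54 mm above its foot, sloping shoulder up to 78 mm, then a straight neck 28 mm in diameter to the top; about 0.15 kg. It stands loose and upright on the table (z axis up its length, yaw has no meaning); its foot is 67.5 mm below this point, its top 67.5 mm above
- bottle_110_mid (a point): centre, half-way up, of the shortest and slimmest of four empty brown (amber) glass bottles: 110 mm tall, round body 48 mm in diameter up to 44 mm above its foot, sloping shoulder up to 64 mm, then a straight neck 28 mm in diameter to the top; about 0.11 kg. It stands loose and upright on the table (z axis up its length, yaw has no meaning); its foot is 55 mm below this point, its top 55 mm above
- mark_a_top (a point): centre of the top face of a flat round black rubber pad (76 mm in diameter) fixed on the pale wooden strip: one end of the row, next to b. The four pads a, b, c, d lie in a straight row 90 mm apart and look alike; their top is 15 mm above the table; x points across the strip, y along it from a towards d, z up
- mark_b_top (a point): centre of the top face of a flat round black rubber pad (76 mm in diameter) fixed on the pale wooden strip: between a and c. The four pads a, b, c, d lie in a straight row 90 mm apart and look alike; their top is 15 mm above the table; x points across the strip, y along it from a towards d, z up
- mark_c_top (a point): centre of the top face of a flat round black rubber pad (76 mm in diameter) fixed on the pale wooden strip: between b and d. The four pads a, b, c, d lie in a straight row 90 mm apart and look alike; their top is 15 mm above the table; x points across the strip, y along it from a towards d, z up
- mark_d_top (a point): centre of the top face of a flat round black rubber pad (76 mm in diameter) fixed on the pale wooden strip: the other end of the row, next to c. The four pads a, b, c, d lie in a straight row 90 mm apart and look alike; their top is 15 mm above the table; x points across the strip, y along it from a towards d, z up
- gauge_foot (a point): middle of the underside, on the table, of the height gauge: an upright silver bar (22 x 14 mm) with black tick marks on a dark foot 60 x 50 mm, fixed, 202 mm tall in all. It stands in line with the row just off one end of the strip, 77 mm beyond the end pad (pad a or pad d, it varies); a low wooden block (22 mm tall) lies off the other end
There are look-alikes about, which are no part of the job. Leave any yellow look-alike of the part that bears gauge_foot alone. What is shaped like the part that bears bottle_185_mid but pink is not meant.

How it is judged:
At the end, for the whole second after the job is handed in: Counted from the pad next to the height gauge, the bottles of 185, 160, 135 and 110 mm stand in this order, one on each pad, each centre within 15 mm of its pad's centre horizontally and its foot within 6 mm of the pad's top, upright within 0.1 rad and at rest (under 20 mm/s) (((horizontal distance between gauge_foot and mark_a_top below 0.15 m and horizontal distance between bottle_185_mid and mark_a_top below 0.015 m and z of bottle_185_mid in the frame of mark_a_top between 0.0865 and 0.0985 m and horizontal distance between bottle_160_mid and mark_b_top below 0.015 m and z of bottle_160_mid in the frame of mark_b_top between 0.074 and 0.086 m and horizontal distance between bottle_135_mid and mark_c_top below 0.015 m and z of bottle_135_mid in the frame of mark_c_top between 0.0615 and 0.0735 m and horizontal distance between bottle_110_mid and mark_d_top below 0.015 m and z of bottle_110_mid in the frame of mark_d_top between 0.049 and 0.061 m) or (horizontal distance between gauge_foot and mark_d_top below 0.15 m and horizontal distance between bottle_185_mid and mark_d_top below 0.015 m and z of bottle_185_mid in the frame of mark_d_top between 0.0865 and 0.0985 m and horizontal distance between bottle_160_mid and mark_c_top below 0.015 m and z of bottle_160_mid in the frame of mark_c_top between 0.074 and 0.086 m and horizontal distance between bottle_135_mid and mark_b_top below 0.015 m and z of bottle_135_mid in the frame of mark_b_top between 0.0615 and 0.0735 m and horizontal distance between bottle_110_mid and mark_a_top below 0.015 m and z of bottle_110_mid in the frame of mark_a_top between 0.049 and 0.061 m)) and angle between each of bottle_185_mid, bottle_160_mid, bottle_135_mid, bottle_110_mid's own z axis and vertical below 0.1 rad and linear speed of each of bottle_185, bottle_160, bottle_135, bottle_110 below 0.02 m/s); the robot touches nothing.
It fails at once if a bottle is tipped over (more than 0.6 rad from upright) (angle between any of bottle_185_mid, bottle_160_mid, bottle_135_mid, bottle_110_mid's own z axis and vertical above 0.6 rad).
It also fails if it takes over 128 s, if anything falls off the work surface, if the arm or the gripper's body presses on something with over 40 N, if the wrist force passes 120 N, or if a joint passes its speed limit or range.

## Working session

There is one attempt and no reset: what is moved stays moved. The work goes in short steps, Python scripts to look and compute and a tool call to move; the robot and the scene stay as the last step left them, time stands still between calls to the robot, and variables do not carry over. Pictures are saved under pics/ and viewed, at most 14 in all, crops included, and the job is handed in when it is done.

Besides the shell and the picture viewer there is one more tool, called after "Emit:" as name([rows], argument=value, ...), one row to a line, values as JSON. move_arm: Moves the arm, as the interface text tells. Shifts and turns lie within -1 to 1; 1 stands for 0.1 m of shift or pi rad of turn. Its arguments: {"type":"object","properties":{"motion":{"type":"array"},"fingers":{"type":"number"},"newtons":{"type":"number"}},"required":["motion"]}

```bash
mkdir -p pics; ls
python3 - <<'E'
from cell import robot
import cv2,numpy as np
o=robot.observe();print(o)
for n in("scene","top"):
    c=robot.read_camera(n);np.savez("pics/"+n,**c)
    cv2.imwrite(f"pics/{n}0.png",c["image"][...,::-1]);print(n,c["vfov"],c["cx"],c["cy"],c["extrinsics"],c["range_z"].min(),c["range_z"].max(),[k for k in c])
E
```

```text
pics
{'time': 0.0, 'qpos': array([ 1.19901731e+00,  3.42762647e-01,  1.52505475e+00,  1.57636782e-05,
        1.27538318e+00, -1.46006029e-01]), 'qvel': array([ 0.00148899,  0.00060908,  0.00063508, -0.00117023,  0.00081397,
       -0.00127626]), 'joint_efforts': array([ 1.45920269e-03, -4.31238449e+01, -2.44223267e+01,  7.19418470e-02,
        5.59475936e-02, -1.66351938e-04]), 'tool_pos': array([0.11734901, 0.51128647, 0.22601107]), 'tool_rot': array([-3.14000403e+00, -2.48847004e-04,  2.91581486e+00]), 'contact_force': array([ 0.79856981, -0.20278841,  0.36994358]), 'torque': array([ 0.0481144 , -0.00610888, -0.01314797]), 'grip_force': 0.0, 'opening': 0.09188139223667982}
scene 42.8544276181888 317.7353342155191 202.66719629630202 [[-0.84936285 -0.37158557  0.37484253  1.04782787]
 [ 0.5274767  -0.62279879  0.57783215  0.79504393]
 [ 0.01873739  0.68850986  0.72498488  1.05823178]
 [ 0.          0.          0.          1.        ]] 0.0 3.7835557 ['image', 'range_z', 'vfov', 'cx', 'cy', 'extrinsics']
top 44.61697994912768 324.1849952092125 195.1233615920792 [[ 0.01198075  0.99493146 -0.09983911  0.44396169]
 [-0.99976482  0.01372395  0.01679164  0.04873412]
 [ 0.01807672  0.09961446  0.9948619   1.34093922]
 [ 0.          0.          0.          1.        ]] 0.0 2.2298748 ['image', 'range_z', 'vfov', 'cx', 'cy', 'extrinsics']
```

View pics/scene0.png

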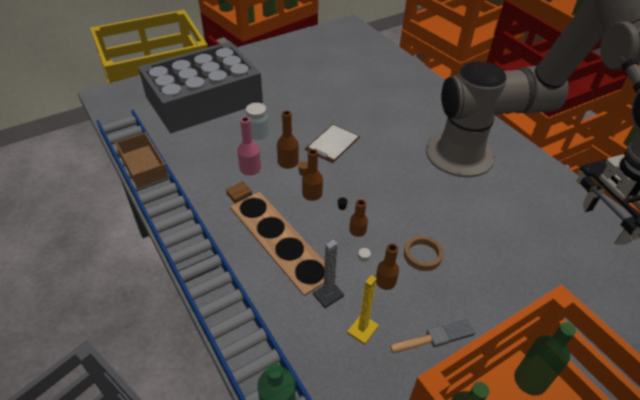

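View pics/top0.png

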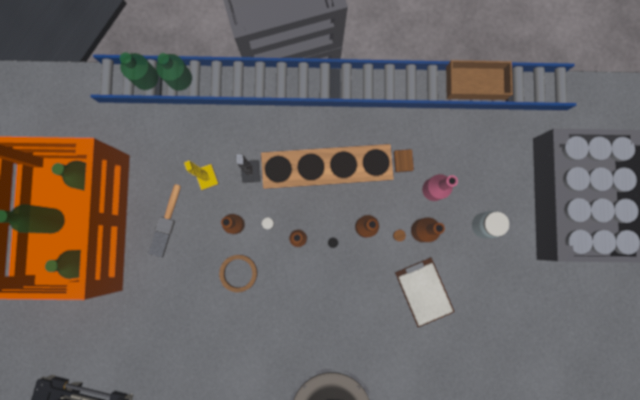

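The scene view shows the four brown bottles at (287,140), (312,175), (358,218) and (388,267). The silver gauge is at (330,270), by the near end of the strip. In the top view, the pads are at (278,168), (311,166), (343,164) and (376,162) and the gauge is at (247,165). The bottles are at (232,224), (298,238), (367,226) and (427,230).

```bash
cat > h.py <<'E'
import numpy as np,cv2
def f_of(c): return 200/np.tan(np.radians(float(c["vfov"]))/2)
def ray(c,u,v):
    f=f_of(c);d=np.stack([(u-c["cx"])/f,-(v-c["cy"])/f,-np.ones_like(u*1.)],-1)
    E=c["extrinsics"];return E[:3,3],d@E[:3,:3].T
def onplane(c,u,v,z):
    o,d=ray(c,np.asarray(u,float),np.asarray(v,float));return o+d*((z-o[2])/d[...,2])[...,None]
def cloud(c):
    v,u=np.mgrid[:400,:640];o,d=ray(c,u,v);return o+d*c["range_z"][...,None]
E
python3 - <<'E'
from h import *
for n in("top","scene"):
    c=dict(np.load(f"pics/{n}.npz"));P=cloud(c);hsv=cv2.cvtColor(c["image"],cv2.COLOR_RGB2HSV)
    pads=onplane
    m=((hsv[...,0]<14)&(hsv[...,1]>110)&(hsv[...,2]>25)&(hsv[...,2]<150)).astype(np.uint8)
    k,L,S,C=cv2.connectedComponentsWithStats(m)
    for i in range(1,k):
        if S[i,4]<60: continue
        Q=P[(L==i)&(c["range_z"]>0)]
        if len(Q)<20 or abs(Q[:,1].mean())>.5 or not .1<Q[:,0].mean()<.8: continue
        zt=np.percentile(Q[:,2],97);T=Q[Q[:,2]>zt-.02]
        B=Q[(Q[:,2]<.05)]
        print(n,"brown",S[i],C[i].round(1),"N",len(Q),"z",np.percentile(Q[:,2],[2,97]).round(3),"top",np.median(T,0).round(3),"min/max",Q.min(0).round(3),Q.max(0).round(3))
    d=(c["image"].max(2)<45).astype(np.uint8)
    k,L,S,C=cv2.connectedComponentsWithStats(d)
    for i in range(1,k):
        if S[i,4]>100:
            p=onplane(c,C[i][0],C[i][1],.015)
            if .2<p[0]<.8 and abs(p[1])<.5: print(n,"dark",S[i],p.round(3))
    g=P[(P[...,2]>.01)&(P[...,0]>.3)&(P[...,0]<.7)&(np.abs(P[...,1])<.5)]
c=dict(np.load("pics/top.npz"));P=cloud(c)
print("table z",[P[v,u].round(3) for v,u in((270,200),(300,330),(200,350),(250,470))])
for u,v in((278,168),(311,166),(343,164),(376,162)): print(P[v,u].round(3), c["image"][v,u])
E
```

```text
top brown [395 150  18  21 327] [403.4 160.2] N 327 z [0.016 0.027] top [ 0.676 -0.19   0.022] min/max [ 0.648 -0.214  0.014] [ 0.705 -0.167  0.03 ]
top brown [222 215  21  18 245] [232.6 224. ] N 242 z [0.055 0.138] top [0.493 0.264 0.135] min/max [0.472 0.242 0.05 ] [0.517 0.291 0.141]
top brown [356 216  22  21 308] [366.4 226.4] N 306 z [0.062 0.162] top [ 0.49  -0.086  0.159] min/max [ 0.466 -0.111  0.049] [ 0.518 -0.058  0.164]
top brown [414 219  30  22 430] [426.7 230.2] N 429 z [0.049 0.186] top [ 0.483 -0.238  0.184] min/max [ 0.457 -0.268  0.034] [ 0.512 -0.212  0.189]
top brown [290 231  16  15 150] [297.7 238.3] N 149 z [0.049 0.113] top [0.458 0.093 0.11 ] min/max [0.441 0.076 0.046] [0.477 0.116 0.115]
top brown [394 230  11  11  84] [399.1 235. ] N 84 z [0.027 0.039] top [ 0.47  -0.175  0.033] min/max [ 0.457 -0.189  0.026] [ 0.484 -0.162  0.04 ]
scene brown [ 278  112   45   88 1388] [299.3 160.7] N 1386 z [0.006 0.177] top [ 0.495 -0.233  0.169] min/max [ 0.393 -0.269  0.001] [ 0.527 -0.057  0.189]
scene brown [350 200  17  36 389] [358.8 219. ] N 388 z [0.007 0.112] top [0.467 0.101 0.108] min/max [0.448 0.083 0.002] [0.487 0.121 0.115]
scene brown [377 244  22  45 604] [388.1 268.6] N 603 z [0.009 0.136] top [0.503 0.273 0.134] min/max [0.479 0.251 0.002] [0.526 0.296 0.14 ]
scene dark [241 199  24  18 352] [ 0.674 -0.114  0.015]
scene dark [258 218  26  20 397] [ 0.667 -0.024  0.015]
scene dark [276 238  27  22 448] [0.659 0.065 0.015]
scene dark [296 261  30  23 520] [0.651 0.155 0.015]
table z [array([ 0.37,  0.36, -0.  ]), array([ 0.293,  0.007, -0.   ]), array([ 0.566, -0.045,  0.003]), array([ 0.432, -0.378, -0.006])]
[0.651 0.154 0.01 ] [46 43 42]
[0.657 0.064 0.015] [47 44 43]
[ 0.663 -0.024  0.017] [47 44 43]
[ 0.67  -0.115  0.017] [45 42 42]
```

The gauge is at the +y end, so the targets by increasing distance from it are: 185 at (.651,.155), 160 at (.659,.065), 135 at (.667,-.024) and 110 at (.674,-.114). First I'll turn the tool so the fingers close along world x.

Emit:
move_arm([
  [-0.8,0,0,0,0,0.428],
  [-0.8,0,0,0,0,0.428],
  [-0.8,0,0,0,0,0.428],
  [-0.8,0,0,0,0,0.428],
  [-0.8,0,0,0,0,0.428],
  [-0.8,0,0,0,0,0.428],
  [-0.8,0,0,0,0,0.428],
  [-0.8,0,0,0,0,0.428],
  [-0.8,0,0,0,0,0.428],
  [-0.8,0,0,0,0,0.428],
], fingers=1, newtons=15)

```text
time: 1.35
tool_pos: [0.1955, 0.4938, 0.2267]
tool_rot: [-3.142, 0.0, 1.573]
contact_force: [-0.9, -0.3, 0.6]
opening: 0.0917
grip_force: 0.0
```

Emit:
move_arm([
  [-0.5,0.33,0,0,0,0],
  [-1,0.66,0,0,0,0],
  [-1,0.66,0,0,0,0],
])

```text
time: 1.72
tool_pos: [0.2633, 0.3913, 0.2269]
tool_rot: [3.141, 0.001, 1.568]
contact_force: [-0.1, 0.0, -0.5]
opening: 0.0916
grip_force: 0.0
```

Emit:
move_arm([
  [-0.5,0.33,0,0,0,0],
  [-1,0.66,0,0,0,0],
  [-1,0.66,0,0,0,0],
])

```text
time: 2.1
tool_pos: [0.3293, 0.2919, 0.2269]
tool_rot: [3.141, 0.0, 1.567]
contact_force: [-0.1, 0.1, -1.3]
opening: 0.092
grip_force: 0.0
```

Emit:
move_arm([
  [-0.5,0.33,0,0,0,0],
  [-1,0.66,0,0,0,0],
  [-1,0.66,0,0,0,0],
])

```text
time: 2.48
tool_pos: [0.3952, 0.1925, 0.2267]
tool_rot: [3.141, -0.0, 1.568]
contact_force: [-1.0, -0.1, 0.4]
opening: 0.0918
grip_force: 0.0
```

Emit:
move_arm([
  [-0.5,0.33,0,0,0,0],
  [-1,0.66,0,0,0,0],
  [-1,0.66,0,0,0,0],
  [-1,0.66,0,0,0,0],
  [-1,0.66,0,0,0,0],
])

```text
time: 3.1
tool_pos: [0.4588, 0.0958, 0.2267]
tool_rot: [-3.141, -0.001, 1.574]
contact_force: [0.7, -0.3, -0.4]
opening: 0.0918
grip_force: 0.0
```

Run:
```python
from cell import robot
import cv2,numpy as np
c=robot.read_camera("wrist");np.savez("pics/w0",**c)
cv2.imwrite("pics/w0.png",c["image"][...,::-1]);print(c["vfov"],c["cx"],c["cy"],c["hand_eye"])
H=c["hand_eye"];f=200/np.tan(np.radians(c["vfov"])/2)
# expected pixel of the neck top centre in tool frame straight below: base z=.110
p=np.linalg.inv(H)@np.array([-.003,0,.2267-.11,1])
q=np.array([p[0],-p[1],-p[2]]);t=np.arctan2(np.hypot(*q[:2]),q[2]);print(np.array([c["cx"],c["cy"]])+f*t*q[:2]/np.hypot(*q[:2]))
```

```text
65.70646984690485 318.2977823752855 197.15263939607996 [[-9.60384445e-04  9.58140806e-01  2.86295781e-01  7.81678694e-02]
 [ 9.99998678e-01  5.44599141e-04  1.53191400e-03  1.59017891e-04]
 [ 1.31187288e-03  2.86296874e-01 -9.58140062e-01 -1.58656730e-01]
 [ 0.00000000e+00  0.00000000e+00  0.00000000e+00  1.00000000e+00]]
[318.60004274 196.00534547]
```

View pics/w0.png

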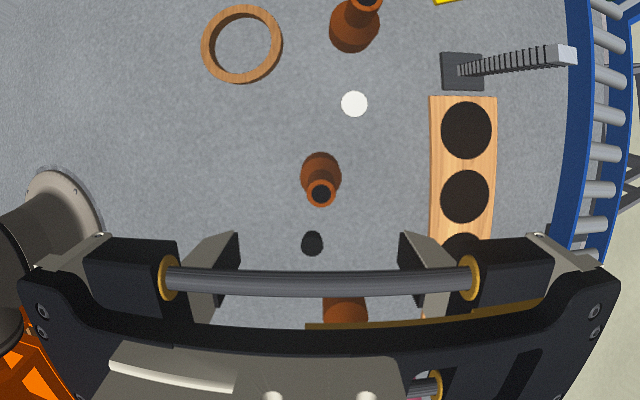

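The wrist view shows the neck of the 110 mm bottle at (320,192). I predicted (318.6,196), so the estimate is good to about 1 mm. Next: descend and grip.

Emit:
move_arm([
  [-0.02,0,0.3,0,0,0],
  [-0.02,0,0.65,0,0,0],
  [-0.02,0,1,0,0,0],
])

```text
time: 3.52
tool_pos: [0.4593, 0.0931, 0.1261]
tool_rot: [3.14, -0.0, 1.573]
contact_force: [0.9, -0.0, 0.6]
opening: 0.0916
grip_force: 0.0
```

Emit:
move_arm([
  [0,0,0.25,0,0,0],
  [0,0,0.45,0,0,0],
  [0,0,0.54,0,0,0],
  [0,0,0.54,0,0,0],
  [0,0,0.54,0,0,0],
])

```text
time: 4.15
tool_pos: [0.4602, 0.0922, 0.0735]
tool_rot: [3.14, -0.0, 1.572]
contact_force: [1.0, -0.1, 0.4]
opening: 0.0914
grip_force: 0.0
```

Emit:
move_arm([
  [0,0,0,0,0,0],
  [0,0,0,0,0,0],
  [0,0,0,0,0,0],
  [0,0,0,0,0,0],
  [0,0,0,0,0,0],
  [0,0,0,0,0,0],
  [0,0,0,0,0,0],
  [0,0,0,0,0,0],
], fingers=-1, newtons=15)

```text
time: 5.15
tool_pos: [0.4596, 0.0919, 0.0726]
tool_rot: [-3.141, -0.0, 1.571]
contact_force: [-0.7, 0.0, -1.4]
opening: 0.0276
grip_force: 15.0
```

Emit:
move_arm([
  [0,0,-0.1,0,0,0],
  [0,0,-0.25,0,0,0],
  [0,0,-0.4,0,0,0],
  [0,0,-0.5,0,0,0],
  [0,0,-0.5,0,0,0],
])

```text
time: 5.78
tool_pos: [0.4601, 0.0919, 0.1235]
tool_rot: [3.14, -0.0, 1.571]
contact_force: [0.9, -0.5, -1.0]
opening: 0.0275
grip_force: 15.0
```

Emit:
move_arm([
  [-0.08,0.08,0,0,0,0],
  [-0.22,0.22,0,0,0,0],
  [-0.4,0.4,0,0,0,0],
  [-0.6,0.6,0,0,0,0],
  [-0.8,0.8,0,0,0,0],
  [-1,1,0,0,0,0],
])

```text
time: 6.52
tool_pos: [0.5609, -0.0101, 0.122]
tool_rot: [-3.141, -0.0, 1.57]
contact_force: [1.5, 0.1, -1.1]
opening: 0.0278
grip_force: 15.0
```

Emit:
move_arm([
  [-0.2,0.2,0,0,0,0],
  [-0.4,0.4,0,0,0,0],
  [-0.6,0.6,0,0,0,0],
  [-0.8,0.8,0,0,0,0],
  [-0.94,0.96,0,0,0,0],
  [-1,1,0,0,0,0],
])

```text
time: 7.28
tool_pos: [0.6604, -0.1102, 0.1215]
tool_rot: [-3.141, -0.0, 1.57]
contact_force: [-0.1, -1.0, -1.5]
opening: 0.0277
grip_force: 15.0
```

Emit:
move_arm([
  [-0.03,0.08,0,0,0,0],
  [-0.06,0.14,0,0,0,0],
  [-0.06,0.14,0,0,0,0],
  [-0.06,0.14,0,0,0,0],
])

```text
time: 7.78
tool_pos: [0.6735, -0.1136, 0.1228]
tool_rot: [-3.141, -0.0, 1.572]
contact_force: [-0.1, 0.3, -1.5]
opening: 0.0278
grip_force: 15.0
```

Next: lower, release slowly and back up.

Emit:
move_arm([
  [0,0,0.12,0,0,0],
  [0,0,0.22,0,0,0],
  [0,0,0.29,0,0,0],
  [0,0,0.32,0,0,0],
  [0,0,0.34,0,0,0],
  [0,0,0.345,0,0,0],
  [0,0,0.345,0,0,0],
  [0,0,0.345,0,0,0],
])

```text
time: 8.78
tool_pos: [0.6739, -0.1141, 0.0885]
tool_rot: [3.141, 0.0, 1.571]
contact_force: [-0.3, -0.3, -0.2]
opening: 0.0277
grip_force: 15.0
```

Emit:
move_arm([
  [0,0,0,0,0,0],
  [0,0,0,0,0,0],
  [0,0,0,0,0,0],
  [0,0,0,0,0,0],
  [0,0,0,0,0,0],
  [0,0,0,0,0,0],
], fingers=1)

```text
time: 9.52
tool_pos: [0.6737, -0.114, 0.0882]
tool_rot: [3.142, -0.0, 1.571]
contact_force: [-0.4, 0.1, -0.7]
opening: 0.0836
grip_force: 0.0
```

Emit:
move_arm([
  [0,0,-0.2,0,0,0],
  [0,0,-0.5,0,0,0],
  [0,0,-1,0,0,0],
  [0,0,-1,0,0,0],
  [0,0,-1,0,0,0],
])

```text
time: 10.15
tool_pos: [0.6734, -0.1139, 0.1877]
tool_rot: [-3.141, -0.0, 1.571]
contact_force: [-0.4, 0.5, 0.0]
opening: 0.0914
grip_force: 0.0
```

Emit:
move_arm([
  [0.3,-0.5,-0.2,0,0,0],
  [0.7,-0.8,-0.35,0,0,0],
  [1,-1,-0.35,0,0,0],
])

```text
time: 10.52
tool_pos: [0.5721, -0.0128, 0.2228]
tool_rot: [-3.141, -0.001, 1.571]
contact_force: [0.2, -0.1, -0.1]
opening: 0.0917
grip_force: 0.0
```

Emit:
move_arm([
  [0.5,-0.2,0,0,0,0],
  [1,-0.4,0,0,0,0],
])

```text
time: 10.78
tool_pos: [0.5321, 0.0871, 0.2216]
tool_rot: [-3.139, -0.0, 1.57]
contact_force: [-0.2, -0.4, 1.5]
opening: 0.0918
grip_force: 0.0
```

Emit:
move_arm([
  [0.5,-0.2,0,0,0,0],
  [1,-0.39,0,0,0,0],
])

```text
time: 11.02
tool_pos: [0.493, 0.1872, 0.2216]
tool_rot: [-3.139, 0.0, 1.571]
contact_force: [0.1, 0.1, -0.4]
opening: 0.0915
grip_force: 0.0
```

Emit:
move_arm([
  [0.4,0,0,0,0,0],
  [0.79,0,0,0,0,0],
  [0.79,0,0,0,0,0],
  [0.79,0,0,0,0,0],
])

```text
time: 11.52
tool_pos: [0.494, 0.2642, 0.222]
tool_rot: [-3.139, 0.001, 1.571]
contact_force: [0.6, -0.2, 0.6]
opening: 0.0919
grip_force: 0.0
```

```bash
cat >> h.py <<'E'
def look(robot,top):
    """brown opening under the tool: world xy of blob of the neck top, from the wrist camera depth"""
    s=robot.observe();c=robot.read_camera("wrist");H=c["hand_eye"];f=f_of(c)
    v,u=np.mgrid[:400,:640];x=u-c["cx"];y=v-c["cy"];r=np.hypot(x,y)+1e-9;t=r/f;z=c["range_z"]
    Pc=np.stack([x/r*np.tan(t)*z,-y/r*np.tan(t)*z,-z],-1)
    from scipy.spatial.transform import Rotation as R
    Pt=Pc@H[:3,:3].T+H[:3,3];P=Pt@R.from_euler("xyz",s["tool_rot"]).as_matrix().T+s["tool_pos"]
    m=(z>0)&(np.abs(P[...,2]-top)<.006)&(np.hypot(P[...,0]-s["tool_pos"][0],P[...,1]-s["tool_pos"][1])<.04)
    Q=P[m];print(s["time"],s["tool_pos"],len(Q),"centre",(Q.min(0)+Q.max(0))/2,"span",np.ptp(Q,0));return c
E
python3 - <<'E'
from cell import robot
from h import *
look(robot,.135)
c=robot.read_camera("top");np.savez("pics/top1",**c);P=cloud(c)
for n,x,y,z in(("110",.674,-.114,.125),):
    Q=P[(np.hypot(P[...,0]-x,P[...,1]-y)<.04)&(np.abs(P[...,2]-z)<.01)];print(n,len(Q),np.median(Q,0) if len(Q) else 0)
E
```

```text
11.525 [0.49402919 0.26423004 0.221977  ] 869 centre [0.49663255 0.27003569 0.133585  ] span [0.0282607  0.02734567 0.0091673 ]
110 97 [ 0.67033964 -0.10936548  0.12513515]
```

Emit:
move_arm([
  [0.05,0.02,0.3,0,0,0],
  [0.05,0.02,0.65,0,0,0],
  [0.05,0.02,1,0,0,0],
])

```text
time: 12.0
tool_pos: [0.4969, 0.2687, 0.1224]
tool_rot: [3.141, -0.0, 1.57]
contact_force: [1.2, -0.1, -0.4]
opening: 0.0917
grip_force: 0.0
```

Emit:
move_arm([
  [0,0,0.2,0,0,0],
  [0,0,0.28,0,0,0],
  [0,0,0.28,0,0,0],
  [0,0,0.28,0,0,0],
])

```text
time: 12.5
tool_pos: [0.4973, 0.2699, 0.0963]
tool_rot: [3.14, -0.001, 1.571]
contact_force: [-0.0, 0.4, -0.2]
opening: 0.0918
grip_force: 0.0
```

Emit:
move_arm([
  [0,0,0,0,0,0],
  [0,0,0,0,0,0],
  [0,0,0,0,0,0],
  [0,0,0,0,0,0],
  [0,0,0,0,0,0],
  [0,0,0,0,0,0],
  [0,0,0,0,0,0],
  [0,0,0,0,0,0],
], fingers=-1, newtons=15)

```text
time: 13.5
tool_pos: [0.4966, 0.2699, 0.0952]
tool_rot: [3.142, -0.0, 1.571]
contact_force: [0.2, 0.5, -0.9]
opening: 0.0278
grip_force: 15.0
```

Emit:
move_arm([
  [0,0,-0.1,0,0,0],
  [0,0,-0.25,0,0,0],
  [0,0,-0.4,0,0,0],
  [0,0,-0.5,0,0,0],
  [0,0,-0.5,0,0,0],
  [0,0,-0.5,0,0,0],
])

```text
time: 14.25
tool_pos: [0.4963, 0.2698, 0.1449]
tool_rot: [-3.141, 0.0, 1.571]
contact_force: [-0.2, 0.0, -2.3]
opening: 0.0277
grip_force: 15.0
```

Emit:
move_arm([
  [-0.08,0.04,0,0,0,0],
  [-0.22,0.11,0,0,0,0],
  [-0.4,0.2,0,0,0,0],
  [-0.6,0.3,0,0,0,0],
  [-0.8,0.4,0,0,0,0],
  [-1,0.5,0,0,0,0],
])

```text
time: 15.0
tool_pos: [0.5474, 0.1678, 0.1451]
tool_rot: [3.142, 0.0, 1.57]
contact_force: [0.9, -0.7, -0.9]
opening: 0.0277
grip_force: 15.0
```

Emit:
move_arm([
  [-0.2,0.1,0,0,0,0],
  [-0.4,0.2,0,0,0,0],
  [-0.6,0.3,0,0,0,0],
  [-0.8,0.4,0,0,0,0],
  [-1,0.5,0,0,0,0],
])

```text
time: 15.62
tool_pos: [0.5973, 0.0686, 0.1452]
tool_rot: [3.141, -0.0, 1.571]
contact_force: [-0.0, 0.2, -1.2]
opening: 0.0275
grip_force: 15.0
```

Emit:
move_arm([
  [-0.2,0.15,0,0,0,0],
  [-0.4,0.3,0,0,0,0],
  [-0.6,0.45,0,0,0,0],
  [-0.8,0.6,0,0,0,0],
  [-0.9,0.68,0,0,0,0],
  [-0.94,0.71,0,0,0,0],
  [-0.94,0.71,0,0,0,0],
  [-0.94,0.71,0,0,0,0],
])

```text
time: 16.62
tool_pos: [0.6674, -0.0233, 0.1453]
tool_rot: [-3.141, -0.0, 1.572]
contact_force: [0.4, 0.4, -1.8]
opening: 0.0279
grip_force: 15.0
```

Emit:
move_arm([
  [0,0,0.12,0,0,0],
  [0,0,0.22,0,0,0],
  [0,0,0.29,0,0,0],
  [0,0,0.32,0,0,0],
  [0,0,0.34,0,0,0],
  [0,0,0.345,0,0,0],
  [0,0,0.345,0,0,0],
  [0,0,0.345,0,0,0],
])

```text
time: 17.62
tool_pos: [0.6678, -0.0241, 0.1109]
tool_rot: [3.141, 0.0, 1.571]
contact_force: [0.3, 0.5, -0.7]
opening: 0.0276
grip_force: 15.0
```

Emit:
move_arm([
  [0,0,0,0,0,0],
  [0,0,0,0,0,0],
  [0,0,0,0,0,0],
  [0,0,0,0,0,0],
  [0,0,0,0,0,0],
  [0,0,0,0,0,0],
], fingers=1)

```text
time: 18.38
tool_pos: [0.6677, -0.024, 0.1107]
tool_rot: [3.142, -0.0, 1.571]
contact_force: [0.1, -0.4, 0.4]
opening: 0.0835
grip_force: 0.0
```

Emit:
move_arm([
  [0,0,-0.2,0,0,0],
  [0,0,-0.5,0,0,0],
  [0,0,-1,0,0,0],
])

```text
time: 18.75
tool_pos: [0.6667, -0.0239, 0.2099]
tool_rot: [-3.137, -0.001, 1.571]
contact_force: [0.9, -0.2, 0.3]
opening: 0.0917
grip_force: 0.0
```

Emit:
move_arm([
  [-0.2,-0.4,-0.25,0,0,0],
  [-0.4,-0.8,-0.35,0,0,0],
  [-0.4,-0.9,-0.35,0,0,0],
])

```text
time: 19.12
tool_pos: [0.5765, -0.0652, 0.2473]
tool_rot: [3.14, 0.001, 1.569]
contact_force: [0.0, 0.4, 0.2]
opening: 0.0914
grip_force: 0.0
```

Emit:
move_arm([
  [-0.2,-0.4,0,0,0,0],
  [-0.24,-0.87,0,0,0,0],
  [-0.24,-0.87,0,0,0,0],
  [-0.24,-0.87,0,0,0,0],
])

```text
time: 19.62
tool_pos: [0.4919, -0.088, 0.2459]
tool_rot: [3.14, 0.0, 1.571]
contact_force: [-0.1, 0.4, 0.7]
opening: 0.0918
grip_force: 0.0
```

Run:
```python
from cell import robot
from h import *
look(robot,.16)
c=robot.read_camera("scene");cv2.imwrite("pics/s1.png",c["image"][60:360,180:480][...,::-1])
```

```text
19.625 [ 0.49187211 -0.08798572  0.24593077] 862 centre [ 0.49485225 -0.08784897  0.15897286] span [0.02839565 0.02838197 0.00987298]
```

View pics/s1.png

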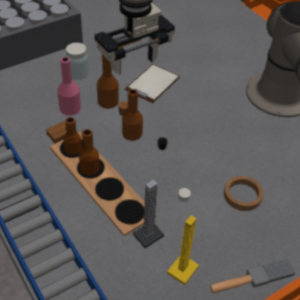

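The crop shows the 110 and 135 mm bottles standing on the two pads farthest from the gauge, at (72,140) and (88,155). The 160 mm bottle is under the tool. I'll carry on with the 160.

Emit:
move_arm([
  [0,0.03,0.3,0,0,0],
  [0,0.03,0.65,0,0,0],
  [0,0.03,1,0,0,0],
])

```text
time: 20.1
tool_pos: [0.4949, -0.0879, 0.1444]
tool_rot: [3.141, -0.0, 1.572]
contact_force: [-0.2, 0.1, 0.0]
opening: 0.092
grip_force: 0.0
```

Emit:
move_arm([
  [0,0,0.2,0,0,0],
  [0,0,0.28,0,0,0],
  [0,0,0.28,0,0,0],
  [0,0,0.28,0,0,0],
])

```text
time: 20.6
tool_pos: [0.4945, -0.0882, 0.1185]
tool_rot: [3.14, 0.0, 1.571]
contact_force: [-0.3, 0.8, 0.9]
opening: 0.0918
grip_force: 0.0
```

Emit:
move_arm([
  [0,0,0,0,0,0],
  [0,0,0,0,0,0],
  [0,0,0,0,0,0],
  [0,0,0,0,0,0],
  [0,0,0,0,0,0],
  [0,0,0,0,0,0],
  [0,0,0,0,0,0],
  [0,0,0,0,0,0],
], fingers=-1, newtons=18)

```text
time: 21.6
tool_pos: [0.4937, -0.0881, 0.1176]
tool_rot: [-3.142, -0.0, 1.571]
contact_force: [0.2, -0.3, -1.1]
opening: 0.0276
grip_force: 18.0
```

Emit:
move_arm([
  [0,0,-0.1,0,0,0],
  [0,0,-0.25,0,0,0],
  [0,0,-0.4,0,0,0],
  [0,0,-0.5,0,0,0],
  [0,0,-0.5,0,0,0],
  [0,0,-0.5,0,0,0],
])

```text
time: 22.35
tool_pos: [0.4934, -0.088, 0.1673]
tool_rot: [-3.141, -0.0, 1.571]
contact_force: [0.0, -0.3, -2.3]
opening: 0.0276
grip_force: 18.0
```

Emit:
move_arm([
  [0.08,0.06,0,0,0,0],
  [0.22,0.16,0,0,0,0],
  [0.4,0.28,0,0,0,0],
  [0.6,0.42,0,0,0,0],
  [0.8,0.56,0,0,0,0],
  [1,0.7,0,0,0,0],
])

```text
time: 23.1
tool_pos: [0.5645, 0.0139, 0.1673]
tool_rot: [-3.141, -0.0, 1.572]
contact_force: [0.6, 0.5, -1.8]
opening: 0.0279
grip_force: 18.0
```

Emit:
move_arm([
  [0.18,0.16,0,0,0,0],
  [0.33,0.35,0,0,0,0],
  [0.45,0.55,0,0,0,0],
  [0.51,0.75,0,0,0,0],
  [0.53,0.9,0,0,0,0],
  [0.53,0.95,0,0,0,0],
  [0.53,0.95,0,0,0,0],
  [0.53,0.95,0,0,0,0],
])

```text
time: 24.1
tool_pos: [0.6582, 0.0651, 0.1676]
tool_rot: [-3.141, -0.0, 1.571]
contact_force: [-0.5, -0.1, -1.5]
opening: 0.0276
grip_force: 18.0
```

Emit:
move_arm([
  [0,0,0.12,0,0,0],
  [0,0,0.22,0,0,0],
  [0,0,0.29,0,0,0],
  [0,0,0.32,0,0,0],
  [0,0,0.34,0,0,0],
  [0,0,0.345,0,0,0],
  [0,0,0.345,0,0,0],
  [0,0,0.345,0,0,0],
])

```text
time: 25.1
tool_pos: [0.6588, 0.065, 0.1335]
tool_rot: [3.141, -0.0, 1.571]
contact_force: [0.5, -0.2, -2.8]
opening: 0.0277
grip_force: 18.0
```

Emit:
move_arm([
  [0,0,0,0,0,0],
  [0,0,0,0,0,0],
  [0,0,0,0,0,0],
  [0,0,0,0,0,0],
  [0,0,0,0,0,0],
  [0,0,0,0,0,0],
], fingers=1)

```text
time: 25.85
tool_pos: [0.6587, 0.065, 0.1332]
tool_rot: [3.142, -0.0, 1.571]
contact_force: [-0.1, -0.6, 0.1]
opening: 0.0832
grip_force: 0.0
```

Emit:
move_arm([
  [0,0,-0.2,0,0,0],
  [0,0,-0.5,0,0,0],
  [0,0,-1,0,0,0],
  [0,0,-1,0,0,0],
])

```text
time: 26.35
tool_pos: [0.6607, 0.065, 0.2383]
tool_rot: [3.132, 0.0, 1.571]
contact_force: [0.4, -1.2, -0.5]
opening: 0.0915
grip_force: 0.0
```

Emit:
move_arm([
  [-0.2,-0.4,-0.2,0,0,0],
  [-0.6,-0.8,-0.2,0,0,0],
  [-1,-0.9,-0.2,0,0,0],
])

```text
time: 26.72
tool_pos: [0.5663, -0.0354, 0.2529]
tool_rot: [-3.14, -0.0, 1.572]
contact_force: [0.9, 0.7, 0.6]
opening: 0.092
grip_force: 0.0
```

Emit:
move_arm([
  [-0.5,-0.4,0,0,0,0],
  [-1,-0.83,0,0,0,0],
])

```text
time: 26.98
tool_pos: [0.4875, -0.1325, 0.2522]
tool_rot: [-3.141, -0.0, 1.572]
contact_force: [0.3, -0.4, 0.9]
opening: 0.0917
grip_force: 0.0
```

Emit:
move_arm([
  [-0.5,0,0,0,0,0],
  [-1,0,0,0,0,0],
  [-1.0,0,0,0,0,0],
  [-1.0,0,0,0,0,0],
  [-1.0,0,0,0,0,0],
])

```text
time: 27.6
tool_pos: [0.4891, -0.2301, 0.253]
tool_rot: [-3.141, -0.001, 1.573]
contact_force: [0.1, 0.0, 0.8]
opening: 0.092
grip_force: 0.0
```

Run:
```python
from cell import robot
from h import *
look(robot,.185)
```

```text
27.6 [ 0.48906029 -0.23007951  0.25299008] 950 centre [ 0.48626669 -0.24461913  0.18359273] span [0.02708308 0.02768165 0.00913233]
```

Emit:
move_arm([
  [-0.14,-0.03,0.05,0,0,0],
  [-0.14,-0.03,0.3,0,0,0],
  [-0.14,-0.03,0.6,0,0,0],
  [-0.14,-0.03,1,0,0,0],
])

```text
time: 28.15
tool_pos: [0.4863, -0.246, 0.1527]
tool_rot: [3.14, 0.001, 1.572]
contact_force: [-0.3, 0.3, -0.1]
opening: 0.0919
grip_force: 0.0
```

Emit:
move_arm([
  [0,0,0.1,0,0,0],
  [0,0,0.12,0,0,0],
  [0,0,0.12,0,0,0],
])

```text
time: 28.52
tool_pos: [0.4868, -0.2459, 0.1425]
tool_rot: [3.14, 0.001, 1.571]
contact_force: [0.4, 0.2, 0.7]
opening: 0.092
grip_force: 0.0
```

Emit:
move_arm([
  [0,0,0,0,0,0],
  [0,0,0,0,0,0],
  [0,0,0,0,0,0],
  [0,0,0,0,0,0],
  [0,0,0,0,0,0],
  [0,0,0,0,0,0],
  [0,0,0,0,0,0],
  [0,0,0,0,0,0],
], fingers=-1, newtons=22)

```text
time: 29.52
tool_pos: [0.4861, -0.2453, 0.1411]
tool_rot: [3.142, -0.0, 1.571]
contact_force: [0.2, 0.4, -0.9]
opening: 0.0277
grip_force: 22.0
```

Emit:
move_arm([
  [0,0,-0.1,0,0,0],
  [0,0,-0.25,0,0,0],
  [0,0,-0.4,0,0,0],
  [0,0,-0.5,0,0,0],
  [0,0,-0.5,0,0,0],
  [0,0,-0.5,0,0,0],
])

```text
time: 30.28
tool_pos: [0.4858, -0.2451, 0.1908]
tool_rot: [-3.141, -0.001, 1.571]
contact_force: [-0.5, -0.1, -4.0]
opening: 0.0277
grip_force: 22.0
```

Emit:
move_arm([
  [0.08,0.02,0,0,0,0],
  [0.22,0.06,0,0,0,0],
  [0.4,0.1,0,0,0,0],
  [0.6,0.14,0,0,0,0],
  [0.8,0.17,0,0,0,0],
  [1,0.2,0,0,0,0],
])

```text
time: 31.02
tool_pos: [0.5062, -0.1436, 0.1913]
tool_rot: [3.142, -0.0, 1.572]
contact_force: [-0.3, 0.3, -2.8]
opening: 0.0278
grip_force: 22.0
```

Emit:
move_arm([
  [0.2,0.02,0,0,0,0],
  [0.4,0.04,0,0,0,0],
  [0.6,0.06,0,0,0,0],
  [0.8,0.08,0,0,0,0],
  [1,0.1,0,0,0,0],
])

```text
time: 31.65
tool_pos: [0.5159, -0.0439, 0.1913]
tool_rot: [3.141, -0.0, 1.571]
contact_force: [-0.1, 0.3, -2.5]
opening: 0.0278
grip_force: 22.0
```

Emit:
move_arm([
  [0.2,0.02,0,0,0,0],
  [0.4,0.04,0,0,0,0],
  [0.6,0.06,0,0,0,0],
  [0.8,0.08,0,0,0,0],
  [1,0.1,0,0,0,0],
])

```text
time: 32.28
tool_pos: [0.5257, 0.0561, 0.1913]
tool_rot: [3.142, -0.0, 1.571]
contact_force: [-0.4, 0.8, -3.3]
opening: 0.0272
grip_force: 22.0
```

Emit:
move_arm([
  [0.2,0.02,0,0,0,0],
  [0.4,0.05,0,0,0,0],
  [0.6,0.1,0,0,0,0],
  [0.8,0.15,0,0,0,0],
  [0.95,0.22,0,0,0,0],
  [1,0.25,0,0,0,0],
  [1,0.25,0,0,0,0],
])

```text
time: 33.15
tool_pos: [0.551, 0.1547, 0.191]
tool_rot: [-3.141, 0.0, 1.572]
contact_force: [-0.2, -0.5, -3.1]
opening: 0.0277
grip_force: 22.0
```

Emit:
move_arm([
  [0,0.1,0,0,0,0],
  [0,0.28,0,0,0,0],
  [0,0.48,0,0,0,0],
  [0,0.68,0,0,0,0],
  [0,0.85,0,0,0,0],
  [0,0.95,0,0,0,0],
  [0,1,0,0,0,0],
  [0,1,0,0,0,0],
  [0,1,0,0,0,0],
])

```text
time: 34.28
tool_pos: [0.6505, 0.1548, 0.1913]
tool_rot: [-3.141, -0.0, 1.571]
contact_force: [0.4, -0.5, -2.1]
opening: 0.0281
grip_force: 22.0
```

Emit:
move_arm([
  [0,0,0.12,0,0,0],
  [0,0,0.22,0,0,0],
  [0,0,0.29,0,0,0],
  [0,0,0.32,0,0,0],
  [0,0,0.34,0,0,0],
  [0,0,0.345,0,0,0],
  [0,0,0.345,0,0,0],
  [0,0,0.345,0,0,0],
])

```text
time: 35.28
tool_pos: [0.651, 0.1547, 0.157]
tool_rot: [3.141, -0.0, 1.571]
contact_force: [0.4, 0.1, -3.7]
opening: 0.0278
grip_force: 22.0
```

Emit:
move_arm([
  [0,0,0,0,0,0],
  [0,0,0,0,0,0],
  [0,0,0,0,0,0],
  [0,0,0,0,0,0],
  [0,0,0,0,0,0],
  [0,0,0,0,0,0],
], fingers=1)

```text
time: 36.02
tool_pos: [0.6509, 0.1547, 0.1567]
tool_rot: [3.142, -0.0, 1.571]
contact_force: [-0.0, -1.1, -0.4]
opening: 0.0831
grip_force: 0.0
```

Emit:
move_arm([
  [0,0,-0.2,0,0,0],
  [0,0,-0.5,0,0,0],
  [0,0,-1,0,0,0],
  [0,0,-1,0,0,0],
])

```text
time: 36.52
tool_pos: [0.6527, 0.155, 0.2619]
tool_rot: [3.132, -0.001, 1.571]
contact_force: [-0.5, 0.1, -0.4]
opening: 0.0917
grip_force: 0.0
```

Emit:
move_arm([
  [0,-0.5,0,0,0,0],
  [0,-1,0,0,0,0],
  [0,-1,0,0,0,0],
])

```text
time: 36.9
tool_pos: [0.547, 0.1548, 0.2558]
tool_rot: [-3.137, 0.0, 1.572]
contact_force: [0.2, 0.3, -0.3]
opening: 0.0919
grip_force: 0.0
```

Emit:
move_arm([
  [0,-0.5,0,0,0,0],
  [0,-1,0,0,0,0],
  [0,-1,0,0,0,0],
  [0,-1,0,0,0,0],
])

```text
time: 37.4
tool_pos: [0.4523, 0.1547, 0.257]
tool_rot: [3.14, -0.0, 1.571]
contact_force: [0.7, 0.2, -0.4]
opening: 0.0913
grip_force: 0.0
```

Run:
```python
from cell import robot
from h import *
for n in("top","scene"):
    c=robot.read_camera(n);P=cloud(c);print(robot.observe()["tool_pos"])
    for h,x,y in((.185,.651,.155),(.16,.659,.065),(.135,.667,-.024),(.11,.674,-.114)):
        m=(np.hypot(P[...,0]-x,P[...,1]-y)<.045);Q=P[m&(np.abs(P[...,2]-h-.015)<.008)]
        print(n,h,len(Q),np.median(Q,0).round(4),((Q.min(0)+Q.max(0))/2).round(4))
    im=c["image"][150:310,200:440] if n=="scene" else c["image"][110:210,200:440]
    cv2.imwrite(f"pics/{n}9.png",cv2.resize(im,None,fx=3,fy=3)[...,::-1])
```

```text
[0.45250268 0.15466993 0.25684313]
top 0.185 110 [0.6484 0.1541 0.2   ] [0.6488 0.1552 0.1987]
top 0.16 105 [0.656  0.0645 0.1751] [0.6572 0.0646 0.1744]
top 0.135 101 [ 0.6645 -0.0242  0.15  ] [ 0.6656 -0.0243  0.1502]
top 0.11 98 [ 0.6705 -0.1097  0.1243] [ 0.6709 -0.1097  0.1249]
[0.45241976 0.15464265 0.25663745]
scene 0.185 115 [0.6542 0.1572 0.1995] [0.6533 0.1543 0.1982]
scene 0.16 100 [0.6618 0.0667 0.1746] [0.6607 0.0662 0.1737]
scene 0.135 93 [ 0.6712 -0.0212  0.1494] [ 0.67   -0.0252  0.1487]
scene 0.11 80 [ 0.6764 -0.1073  0.1247] [ 0.6759 -0.1102  0.124 ]
```

View pics/scene9.png

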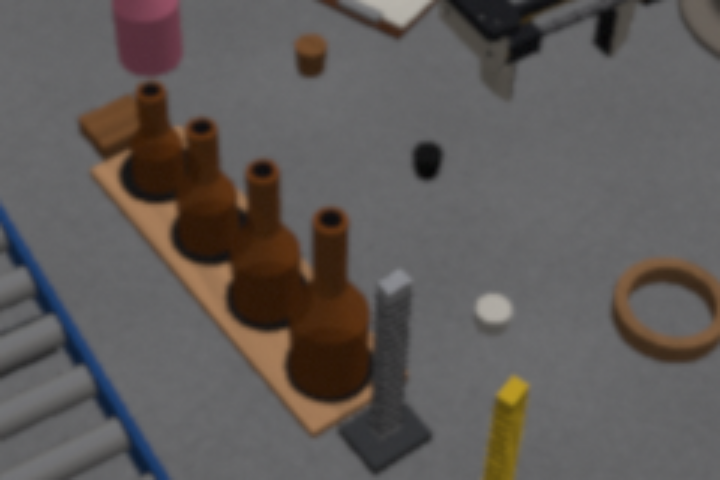

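View pics/top9.png

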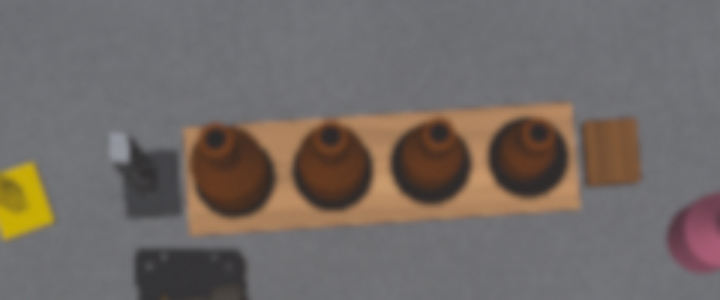

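Both views show the four bottles upright on their pads, in falling height from the gauge. In the scene crop the necks are at (331,220), (262,170), (201,127) and (151,90). All are within about 5 mm of the pad centres and the arm is clear, so I'm handing in.

```bash
python3 -c "
from cell import robot
print(robot.hand_in())"
```

```text
the job is handed in; nothing more can be done
None
```

The job is handed in, with no verdict returned yet: all four bottles stand upright on their pads, tallest next to the silver gauge and shortest farthest away, each within about 5 mm of its pad centre by the last camera check.

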